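# Seat the test plate and hold the spring probe on its mark

## Robot

A 6-joint arm with a two-finger parallel gripper is mounted at the origin on the work surface. World frame = base frame: x ahead of the robot, y to its left, z up, the work surface at z = 0. Lengths are in m, angles in rad, forces in N, time in s.
With the tool pointing down it reaches from about 0.35 to 0.85 m from the base axis. Payload 8.1 kg.
Tool frame: the origin (TCP) lies on the mounting face of the last link; the fingertips stand 186 mm ahead of it and the grasp point (between the pads) lies 167 mm ahead of it; z points along the fingers, y is the direction in which the jaws open and shut (so a half turn about z gives the same grasp; the last joint's range is limited). The gripper opens to 93 mm and grips with 3 to 60 N. Pads are 15 mm wide; open, the fingers measure 128 mm over their backs; the gripper's body (75 mm by 188 mm) begins 65 mm behind the grasp point.
Start: joints at [1.256, 0.13, 1.488, -0, 1.523, -0.085], TCP at [0.137, 0.584, 0.405] pointing down, gripper open.
Joint ranges: [-2.96, 2.96], [-0.89, 2.26], [0.02, 2.5], [-1.34, 4.48], [0, 2.73], [-2.66, 2.66]. Speed limits (rad/s): [2.39, 2.39, 2.79, 3.14, 3.14, 3.14].

## Interface

Orientations are given as a rotation vector (axis times angle).
In Python, from plant import robot, read_camera, spotter gives the robot as it stands.
- The arm moves only by the tool arm_command, never from a script. Its arguments are lists of equal length, an entry for each row: "xyz": the shift along the world's x, y, z in cm, a list of three; "turn": the turn, a rotation vector about the world's x, y, z in rad, a list of three. A call has 1 to 12 rows; each row shifts and turns the commanded pose from where the row before left it; what a row does not reach is not made up. A row lasts 1/8 s, in which the tool goes at most 62.5 mm and 10.7 degrees, less where a joint would pass 70% of its speed; a pose out of reach is approached as far as the arm can. A call is refused whole if a number of a shift passes 6.25 or a number of a turn 0.188, either way. A call with a gripper value outside its range is refused whole. "gripper" is the finger opening in cm, from 0 to 9.3, set as the call begins (left out, the last holds). The fingers move at their own pace and stop on an object; "force" is the grip in N (left out, the last holds). Time passes only in rows, so rows that do not move let the fingers close. It gives the time, the measured TCP pose, the force and the opening at its end, in the units of the state.
- robot.read_state(): the state, without advancing time (a new reading comes with each control period).
- read_camera(name): name is "scene" or "top" or "wrist"; returns a dict with "frame" (420x560x3 uint8, red, green, blue), "z_map" (420x560 float32, m along the optical axis (not along the pixel's ray), 0 where there is no reading), "fx", "fy", "cx", "cy" (pixels), "distortion" ([k1, k2, p1, p2, k3] as OpenCV has them; the pictures are not rectified), "eye" and "orientation" of the camera in the world. Camera axes: x right, y down, z forward; pixel columns grow to the right and rows downward; lengths in m; the calibration is good to about 2 mm. A picture is of the moment at which its call begins.
- robot.close_job(): hands the job in, once; it reports no verdict.
Trained networks look in a picture, given as the dict that the camera call returned (one of the last four; its "shot" number tells which), for a name from the list of things; names that differ only in an ending like _2 or _b are one class to them, and where a whole thing is asked for, a point or a joint stands for the part that bears it (a point fixed in the world has none). Each returns a list of dicts, best first, with "confidence" (0 to 1); they miss things now and then, are a little off and sometimes report something else, mostly with a low value. They report only what shows in the picture. A call takes as long as a camera call. They do not tell look-alikes from the thing itself.
- spotter.masks_of(picture, query): "pixels" (420x560 bool, what is visible of it) and "centre" ([row, column] in pixels, amid what is visible of it).
The state is a dict: "t": time; "q": joint angles; "dq": joint speeds; "joint_torque": joint torques, N m; "tool_pos": TCP position; "orientation": TCP orientation; "force": force on the tool from outside, world axes, zero at the start; "wrist_torque": the same for the moment, N m; "opening": finger opening in m.
Only numpy, scipy, OpenCV 4.12 (cv2) and the standard library are available. Lean on these libraries where they do the work, as an engineer would, in place of code of your own. Each camera call takes 0.05 s, during which the arm holds its last target. There are 200 camera calls.

## Task

The aluminium test plate has been left cocked in its nest with one edge riding on the spring catch: with the probe still in its stand, press that raised edge down until the plate snaps past the catch and lies level on the nest floor. Then take the spring-tipped probe out of its stand by its square handle and touch its tip to the plate inside the dark ring, the probe upright and its tip pushed in lightly, about half of its travel, never hard against its stop. Finish while still holding the probe like that in the gripper, and leave the tool holder, the ring gauge and the control box where they are.

Things in the scene. Friction and masses are not known exactly. Their poses are not given: they have to be found in the camera images.
- nest: Fixed dark steel nest, 160 x 112 mm, any yaw. Origin: on the work surface under the pocket's middle. Pocket floor 12 mm up; walls 6 mm above the floor on the -x, +y and -y sides. At the +x end the spring catch (bare steel wedge with a 50 degree sloping top, 40 mm wide, from x = 56 to 88 mm with its housing, top 32 mm above the work surface) slides outward along +x.
- catch (a joint): Slide of the spring catch in m: 0 = fully out; about 0.003 when the plate is seated and the catch presses on its edge; 0.006 = fully back. Spring preload 4 N; pressing the plate's raised edge down with about 6 to 12 N makes it give way.
- plate: Loose aluminium plate, 120 x 90 x 10 mm, about 0.3 kg. Origin: centre of its underside; x, y along the nest's x, y; z out of its top. At the start its +x edge rides about 14 mm high on the catch (tilt about 0.117 rad), its -x edge lies on the nest floor. Seated, its top is 22 mm above the work surface. On top: one dark ring, and small solid dark dots in the other three corners.
- plate_center (a point): Centre of the plate, half-way through its thickness; 17 mm above the work surface once seated.
- plate_press (a point): Point on the plate's top face 18 mm from its raised (+x) edge, mid-width: a good place to press.
- plate_mark (a point): Centre of the dark ring (16 mm inside, 26 mm outside diameter) on the plate's top face, at x = -30, y = +22 mm from the plate's centre. Its z axis is the plate's normal.
- stand: Fixed black block, 80 x 80 x 60 mm high, with an upright through hole of 25 mm diameter in its middle, in which the probe hangs by its collar. Origin: centre of its underside.
- probe_grip (a point): Middle of the square grey handle (28 x 28 mm, from 30 mm below to 36 mm above this point) of the loose upright probe, about 0.23 kg. x, y are square to the handle's faces, z up. Below the handle: a collar (42 mm diameter, 6 mm thick) resting on the stand, its underside 36 mm below this point, then a nose (18 mm diameter, 28 mm long) and the spring tip. Lift it over 45 mm to clear the stand.
- probe_tip (a point): Very end of the probe's spring tip (a round-ended pin of 5 mm diameter) on the probe's axis, 81 mm below probe_grip when the tip is fully out; it moves up the probe as the tip is pushed in.
- tip (a joint): How far the spring tip is pushed into the probe, in m: 0 = fully out, 0.012 = against its stop. It takes 1.5 N to start and 300 N/m more (3.3 N at half travel, 0.006).
- holder: Bystander: loose dark steel tool holder, 68 mm diameter, 85 mm high, standing upright. Origin: centre of its underside.
- ring_gauge: Bystander: loose steel ring gauge, 60 mm outside, 34 mm inside diameter, 20 mm high, lying flat. Origin: centre of its underside.
- control_box: Bystander: loose light box 90 x 130 x 45 mm with a black knob. Origin: centre of its underside.
There are look-alikes about, which are no part of the job. What is shaped like the nest but purple or yellow is not meant.

How it is judged:
By the outcome, as a careful person would: the job done as asked, in the order asked, and still so for the second after the job is handed in, while the arm keeps its last pose, push and grip.
It also fails if it takes over 48 s, if anything falls off the work surface, if the arm or the gripper's body presses on something with over 40 N, if the wrist force passes 120 N, or if a joint passes its speed limit or range.

## Working session

There is one attempt and no reset: what is moved stays moved. The work goes in short steps, Python scripts to look and compute and a tool call to move; the robot and the scene stay as the last step left them, time stands still between calls to the robot, and variables do not carry over. Pictures are saved under pics/ and viewed, about 8 in all and at most 12, crops included, and the job is handed in when it is done.

Besides the shell and the picture viewer there is one more tool, called after "Emit:" by a JSON object that holds its "fn" and its "kwargs", one argument or row to a line. arm_command: Moves the arm, as the interface text tells. Its arguments: {"type":"object","properties":{"xyz":{"type":"array","items":{"type":"array","items":{"type":"number"}}},"turn":{"type":"array","items":{"type":"array","items":{"type":"number"}}},"gripper":{"type":"number"},"force":{"type":"number"}},"required":["xyz","turn"]}

```bash
mkdir -p pics; ls; cat > h.py <<'E'
import numpy as np, cv2
from scipy.spatial.transform import Rotation as R
from plant import robot, read_camera, spotter
def rot(p):
    o=np.array(p["orientation"],float)
    return o if o.shape==(3,3) else R.from_rotvec(o).as_matrix() if o.size==3 else R.from_quat(o).as_matrix()
def K(p): return np.array([[p["fx"],0,p["cx"]],[0,p["fy"],p["cy"]],[0,0,1.]])
def world(p):
    h,w=p["z_map"].shape
    u,v=np.meshgrid(np.arange(w),np.arange(h))
    n=cv2.undistortPoints(np.stack([u,v],-1).reshape(-1,1,2).astype(float),K(p),np.array(p["distortion"],float)).reshape(h,w,2)
    z=p["z_map"].astype(float)
    P=np.concatenate([n*z[...,None],z[...,None]],-1)@rot(p).T+np.array(p["eye"])
    P[z<=0]=np.nan
    return P
def pix(p,X):
    X=np.atleast_2d(X).astype(float); T=rot(p)
    return cv2.projectPoints((X-np.array(p["eye"]))@T,np.zeros(3),np.zeros(3),K(p),np.array(p["distortion"],float))[0].reshape(-1,2)
def save(p,n,crop=None,s=1):
    f=p["frame"][...,::-1]
    if crop: r0,r1,c0,c1=crop; f=f[r0:r1,c0:c1]
    cv2.imwrite("pics/"+n,cv2.resize(f,None,fx=s,fy=s,interpolation=cv2.INTER_CUBIC))
E
python3 - <<'E'
from h import *
a=read_camera("top"); b=read_camera("scene")
im=np.vstack([a["frame"],b["frame"]])
cv2.imwrite("pics/a.png",a["frame"][...,::-1]);cv2.imwrite("pics/b.png",b["frame"][...,::-1])
print(a["orientation"],a["eye"],b["eye"]); print({k:np.round(v,3) for k,v in robot.read_state().items()})
W=world(a)
for q in ["nest","plate","stand","probe_grip","holder","ring_gauge","control_box"]:
    for d in spotter.masks_of(a,q):
        m=d["pixels"]; P=W[m]
        print(q,round(d["confidence"],2),np.round(d["centre"]),m.sum(),np.round(np.nanmedian(P,0),3),np.round(np.nanmax(P[:,2]),3))
E
```

```text
pics
[-2.15231035  2.18065674 -0.07794899] [ 0.48499179 -0.14118252  0.94090547] [1.22534875 0.18810296 0.68414391]
{'t': np.float64(0.1), 'q': array([ 1.256,  0.131,  1.489,  0.   ,  1.523, -0.085]), 'dq': array([ 0.001,  0.001, -0.004, -0.   , -0.002, -0.001]), 'joint_torque': array([ 0.0000e+00, -5.6134e+01, -4.9310e+01,  7.7000e-02,  2.9000e-02,
       -0.0000e+00]), 'tool_pos': array([0.137, 0.584, 0.404]), 'orientation': array([-3.600e-01, -3.121e+00,  2.000e-03]), 'force': array([ 0.022, -0.905, -0.451]), 'wrist_torque': array([-0.018,  0.001, -0.   ]), 'opening': np.float64(0.093)}
nest 0.89 [301. 132.] 3571 [0.36  0.225 0.013] 0.035
nest 0.76 [117. 149.] 3160 [0.804 0.197 0.013] 0.034
nest 0.7 [220. 128.] 972 [0.567 0.215 0.018] 0.037
plate 0.56 [205. 154.] 1998 [0.578 0.171 0.029] 0.04
stand 0.6 [220. 313.] 976 [ 0.551 -0.217  0.06 ] 0.128
probe_grip 0.8 [211. 322.] 281 [ 0.55  -0.215  0.127] 0.135
holder 0.88 [145. 227.] 678 [ 0.72  -0.007  0.037] 0.09
ring_gauge 0.65 [294. 235.] 459 [ 0.366 -0.025  0.019] 0.025
control_box 0.79 [206. 428.] 2329 [ 0.564 -0.465  0.045] 0.062
control_box 0.33 [207. 153.] 1909 [0.578 0.17  0.029] 0.04
```

View pics/a.png

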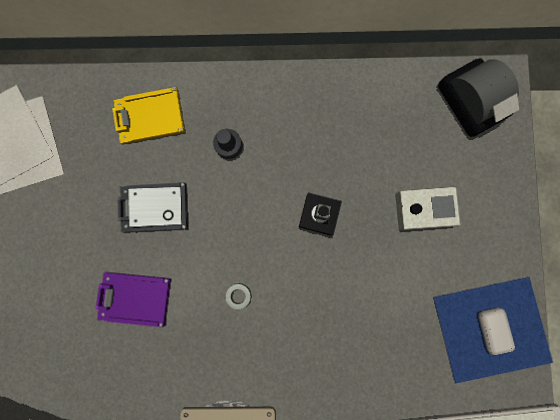

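View pics/b.png

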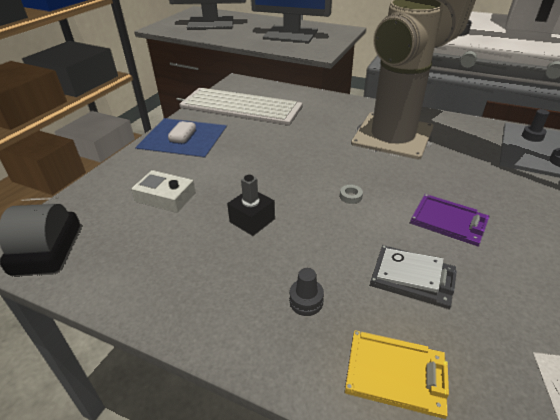

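The top view shows three nest-shaped things: yellow at pixel (117,149), dark steel with the aluminium plate at (207,153) and purple at (301,132), as (row, col). I choose the dark one. Its catch is at the left (col ~123, world +y) and its ring is at (215,168). The probe stand is at (215,320).

```bash
python3 - <<'E'
from h import *
a=read_camera("top"); W=world(a)
# plate: bright pixels in window
sub=np.zeros((420,560),bool); sub[175:240,112:195]=1
g=a["frame"].astype(int).mean(2)
ds=spotter.masks_of(a,"plate"); m=ds[0]["pixels"]&sub&(g>110)
P=W[m]; P=P[np.isfinite(P).all(1)]
A=np.c_[P[:,:2],np.ones(len(P))]; c=np.linalg.lstsq(A,P[:,2],rcond=None)[0]; print("plane",c,np.hypot(*c[:2]))
r=cv2.minAreaRect((P[:,:2]*1000).astype(np.float32)); print("rect mm",r, cv2.boxPoints(r).round(1).tolist())
# ring
m2=(g<90)&(np.indices(g.shape)[0]>207)&(np.indices(g.shape)[0]<223)&(np.indices(g.shape)[1]>161)&(np.indices(g.shape)[1]<175)
print("ring",m2.sum(),np.nanmean(W[m2],0))
# stand top
d=spotter.masks_of(a,"stand")[0]["pixels"]
Z=W[...,2]; win=np.zeros_like(sub); win[185:245,290:350]=1
t=win&(Z>.05)&(Z<.068); Q=W[t]; r=cv2.minAreaRect((Q[:,:2]*1000).astype(np.float32)); print("stand",r)
t=win&(Z>.11); Q=W[t]; print("handle",t.sum(),np.nanmean(Q,0),cv2.minAreaRect((Q[:,:2]*1000).astype(np.float32)))
f=a["frame"][...,::-1]
x=cv2.resize(f[175:245,105:195],None,fx=6,fy=6); y=cv2.resize(f[185:245,290:350],None,fx=6,fy=6)
cv2.imwrite("pics/c.png",np.vstack([cv2.copyMakeBorder(x,0,0,0,0,0)[:360],np.pad(y,((0,0),(0,180),(0,0)))])[:600])
E
```

```text
plane [-0.00330123  0.11713435  0.01096238] 0.11718085677453224
rect mm ((578.3442993164062, 176.79478454589844), (89.92430114746094, 130.13241577148438), 2.3626461029052734) [[530.7000122070312, 240.0], [536.0999755859375, 109.9000015258789], [626.0, 113.5999984741211], [620.5999755859375, 243.6999969482422]]
ring 39 [0.55777657 0.14127119 0.02609914]
stand ((554.0615234375, -218.6787109375), (79.72978973388672, 80.09586334228516), 74.68026733398438)
handle 184 [ 0.55317932 -0.21803074  0.12880964] ((554.093505859375, -218.74740600585938), (27.77501678466797, 28.162981033325195), 76.42576599121094)
```

View pics/c.png

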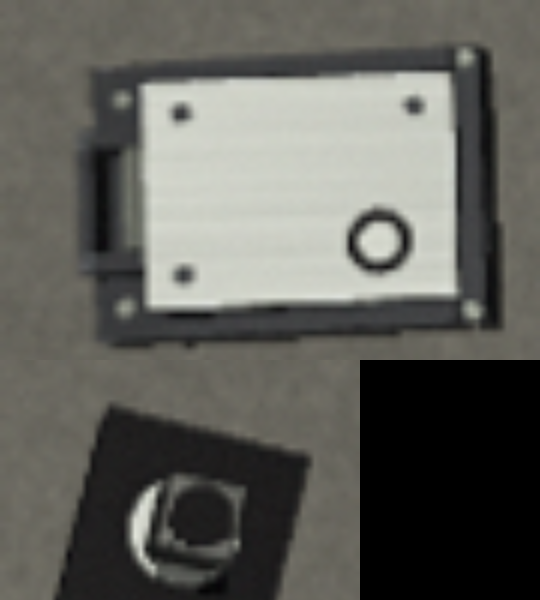

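The close crop confirms it: bare plate with a ring, the dark nest, and the catch at left. The plate centre is about (0.579, 0.172), nest yaw is about 92°, and the press point is about (0.577, 0.213, 0.034). I'll close the jaws and move above it, jaws along the nest's y axis.

Emit:
{"fn": "arm_command", "kwargs": {
  "xyz": [
    [3.67,-3.1,-0.7],
    [3.67,-3.1,-0.7],
    [3.67,-3.1,-0.7],
    [3.67,-3.1,-0.7],
    [3.67,-3.1,-0.7],
    [3.67,-3.1,-0.7],
    [3.67,-3.1,-0.7],
    [3.67,-3.1,-0.7],
    [3.67,-3.1,-0.7],
    [3.67,-3.1,-0.7],
    [3.67,-3.1,-0.7],
    [3.67,-3.1,-0.7]
  ],
  "turn": [
    [0,0,-0.109],
    [0,0,-0.109],
    [0,0,-0.109],
    [0,0,-0.109],
    [0,0,-0.109],
    [0,0,-0.109],
    [0,0,-0.109],
    [0,0,-0.109],
    [0,0,-0.109],
    [0,0,-0.109],
    [0,0,-0.109],
    [0,0,-0.109]
  ],
  "gripper": 0,
  "force": 30
}}

```text
t: 2.1
tool_pos: [0.5782, 0.2111, 0.3207]
orientation: [2.189, 2.254, 0.001]
force: [0.2, 0.7, 0.7]
opening: 0.0003
```

```bash
python3 - <<'E'
from h import *
a=read_camera("wrist"); W=world(a); save(a,"d.png")
s=robot.read_state(); print(s["tool_pos"],s["orientation"],s["force"])
T=R.from_rotvec(s["orientation"]).as_matrix()
print("tip pix",pix(a,[np.array(s["tool_pos"])+.186*T[:,2]]),"press pix",pix(a,[[.577,.213,.034]]),"ring pix",pix(a,[[.558,.141,.026]]))
E
```

```text
[0.58118545 0.20704106 0.31954666] [ 2.19612965e+00  2.24248340e+00 -8.36581934e-04] [-1.3415565  -2.53362535 -0.12245082]
tip pix [[290.8401612  271.81542266]] press pix [[282.12921508 210.05491895]] ring pix [[255.98505516 294.45843766]]
```

View pics/d.png

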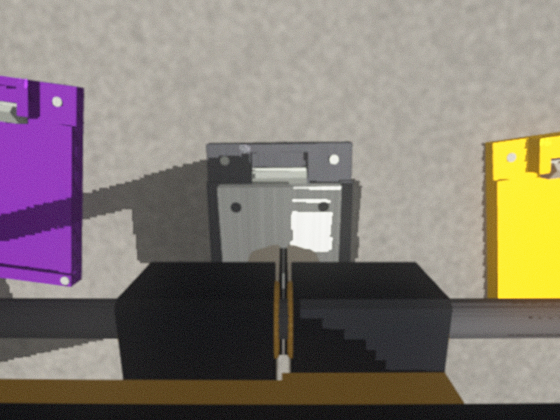

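The wrist view shows the plate's raised edge at row 183, mid-width at col 280, with the catch at (173,280). The press point projects to (282,210), which agrees. Descending with a small correction.

Emit:
{"fn": "arm_command", "kwargs": {
  "xyz": [
    [-0.2,0.3,-2.0],
    [-0.2,0.3,-2.0],
    [0,0,-2.0],
    [0,0,-2.0],
    [0,0,-0.6],
    [0,0,-0.4],
    [0,0,0],
    [0,0,0]
  ],
  "turn": [
    [0,0,0],
    [0,0,0],
    [0,0,0],
    [0,0,0],
    [0,0,0],
    [0,0,0],
    [0,0,0],
    [0,0,0]
  ]
}}

```text
t: 3.15
tool_pos: [0.5735, 0.2183, 0.2316]
orientation: [2.184, 2.257, 0.002]
force: [-0.4, -0.7, -0.5]
opening: 0.0006
```

Emit:
{"fn": "arm_command", "kwargs": {
  "xyz": [
    [0.35,-0.5,0],
    [0,0,-0.4],
    [0,0,-0.4],
    [0,0,-0.3],
    [0,0,-0.2],
    [0,0,-0.2],
    [0,0,0]
  ],
  "turn": [
    [0,0,0],
    [0,0,0],
    [0,0,0],
    [0,0,0],
    [0,0,0],
    [0,0,0],
    [0,0,0]
  ]
}}

```text
t: 4.03
tool_pos: [0.5768, 0.2135, 0.2164]
orientation: [2.184, 2.258, 0.002]
force: [-0.8, -0.4, -0.3]
opening: 0.0004
```

Emit:
{"fn": "arm_command", "kwargs": {
  "xyz": [
    [0,0,-0.2],
    [0,0,-0.2],
    [0,0,-0.1],
    [0,0,0]
  ],
  "turn": [
    [0,0,0],
    [0,0,0],
    [0,0,0],
    [0,0,0]
  ]
}}

```text
t: 4.53
tool_pos: [0.5764, 0.2132, 0.2103]
orientation: [-2.184, -2.258, 0.001]
force: [-0.3, -0.7, -0.1]
opening: 0.0008
```

Emit:
{"fn": "arm_command", "kwargs": {
  "xyz": [
    [0,0,-0.15],
    [0,0,-0.1],
    [0,0,0],
    [0,0,0]
  ],
  "turn": [
    [0,0,0],
    [0,0,0],
    [0,0,0],
    [0,0,0]
  ]
}}

```text
t: 5.03
tool_pos: [0.5765, 0.2133, 0.2084]
orientation: [-2.184, -2.258, 0.0]
force: [-2.4, 0.2, 4.7]
opening: 0.0002
```

```bash
python3 - <<'E'
from h import *
for i in range(2):
    a=read_camera("top"); s=robot.read_state(); print(s["tool_pos"].round(4),s["force"].round(2))
W=world(a); g=a["frame"].astype(int).mean(2); sub=np.zeros(g.shape,bool); sub[180:236,126:186]=1
m=sub&(g>110); P=W[m]; P=P[np.isfinite(P).all(1)&(P[:,2]<.045)]
c=np.linalg.lstsq(np.c_[P[:,:2],np.ones(len(P))],P[:,2],rcond=None)[0]; print(len(P),c)
b=read_camera("scene"); save(b,"e.png",(210,330,320,500),4)
E
```

```text
[0.5765 0.2132 0.2084] [-2.44 -0.33  3.81]
[0.5765 0.2133 0.2084] [-2.8  -0.07  4.69]
697 [-0.08157263  0.03395389  0.06459459]
```

View pics/e.png

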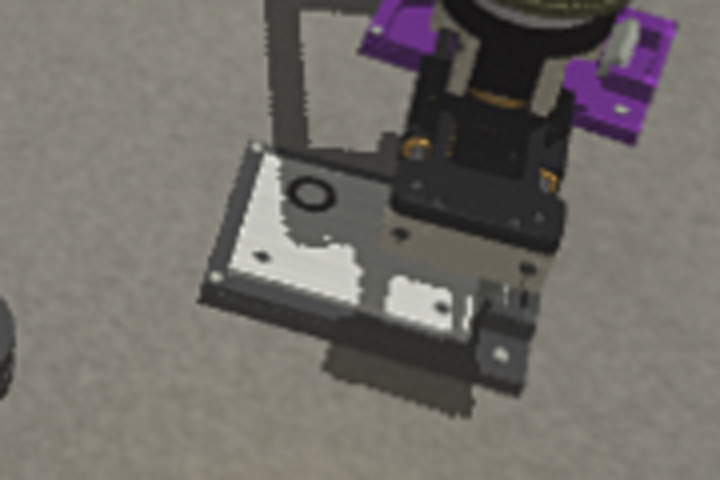

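Emit:
{"fn": "arm_command", "kwargs": {
  "xyz": [
    [0,0,-0.1],
    [0,0,0],
    [0,0,0]
  ],
  "turn": [
    [0,0,0],
    [0,0,0],
    [0,0,0]
  ]
}}

```text
t: 5.55
tool_pos: [0.5766, 0.2133, 0.2084]
orientation: [-2.184, -2.258, 0.0]
force: [-7.4, -1.4, 13.9]
opening: 0.0005
```

Contact is rigid at a fingertip height of 22.4 mm (14 N), so the plate is down. I'll lift off and move above the probe, opening the jaws.

Emit:
{"fn": "arm_command", "kwargs": {
  "xyz": [
    [0,0,3.0],
    [0,0,5.0],
    [0,-3.0,4.0],
    [-0.3,-5.0,2.0],
    [-0.3,-5.0,0.3],
    [-0.3,-5.0,0],
    [-0.3,-5.0,0],
    [-0.3,-5.0,0],
    [-0.3,-5.0,0],
    [-0.3,-5.0,0],
    [-0.2,-3.5,0],
    [0,-1.7,0]
  ],
  "turn": [
    [0,0,0],
    [0,0,0],
    [0,0,-0.03],
    [0,0,-0.03],
    [0,0,-0.03],
    [0,0,-0.03],
    [0,0,-0.03],
    [0,0,-0.03],
    [0,0,-0.03],
    [0,0,-0.03],
    [0,0,-0.03],
    [0,0,-0.016]
  ],
  "gripper": 9.3
}}

```text
t: 7.05
tool_pos: [0.5532, -0.2206, 0.3499]
orientation: [2.486, 1.92, -0.0]
force: [-0.0, 0.1, 0.1]
opening: 0.0926
```

```bash
python3 - <<'E'
from h import *
a=read_camera("top"); W=world(a); g=a["frame"].astype(int).mean(2); sub=np.zeros(g.shape,bool); sub[180:236,126:186]=1
m=sub&(g>110); P=W[m]; P=P[np.isfinite(P).all(1)&(P[:,2]<.045)]
c=np.linalg.lstsq(np.c_[P[:,:2],np.ones(len(P))],P[:,2],rcond=None)[0]; print(len(P),c,np.percentile(P[:,2],[2,50,98]))
f=a["frame"][...,::-1]; x=cv2.resize(f[175:245,105:195],None,fx=6,fy=6)
ii=np.indices(g.shape); m2=(g<90)&(abs(ii[0]-215)<9)&(abs(ii[1]-168)<8); print("ring",m2.sum(),np.nanmean(W[m2],0),ii[:,m2].mean(1))
w=read_camera("wrist"); Ww=world(w); Z=Ww[...,2]
t=(Z>.12)&(Z<.14)&(np.hypot(Ww[...,0]-.554,Ww[...,1]+.219)<.03); Q=Ww[t]
print(t.sum(),Q.mean(0),cv2.minAreaRect((Q[:,:2]*1000).astype(np.float32)))
y=w["frame"][...,::-1]; cv2.imwrite("pics/f.png",np.vstack([np.pad(x[:,:540],((0,0),(0,20),(0,0)))[:400:2,::2].repeat(1,0),np.zeros((0,280,3),np.uint8)]) if 0 else np.vstack([cv2.resize(x,(360,280)).copy(),cv2.resize(y,(360,270))]))
s=robot.read_state(); print(s["tool_pos"],s["orientation"],s["opening"])
E
```

```text
1883 [-0.00656341 -0.00506813  0.02662742] [0.01237266 0.02241435 0.02589281]
ring 41 [0.55731199 0.14211461 0.02327212] [214.90243902 167.56097561]
2365 [ 0.55259323 -0.21673364  0.12972616] ((551.9364624023438, -218.5348358154297), (28.18307113647461, 27.940561294555664), 75.85183715820312)
[ 0.55345518 -0.21990403  0.3498944 ] [-2.48572462e+00 -1.92101727e+00  2.52833701e-04] 0.09292145791989957
```

View pics/f.png

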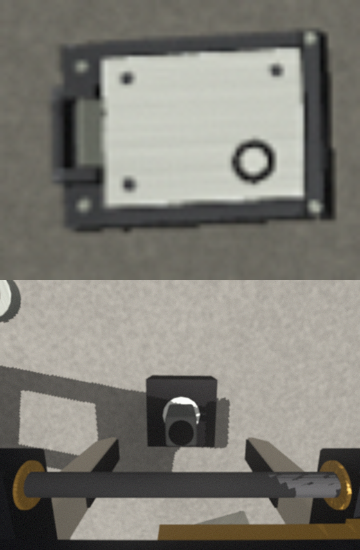

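The top crop shows the plate level in its nest (z ≈ 22.4 mm, slope < 0.01). The wrist view shows the handle centred between the open jaws. Descending to grasp.

Emit:
{"fn": "arm_command", "kwargs": {
  "xyz": [
    [0,0.15,-2.5],
    [0,0,-2.5],
    [0,0,-2.0],
    [0,0,-1.2],
    [0,0,-0.5],
    [0,0,0]
  ],
  "turn": [
    [0,0,0.008],
    [0,0,0],
    [0,0,0],
    [0,0,0],
    [0,0,0],
    [0,0,0]
  ]
}}

```text
t: 7.9
tool_pos: [0.5537, -0.2172, 0.2635]
orientation: [2.476, 1.933, 0.0]
force: [0.1, 0.3, -0.3]
opening: 0.0931
```

Emit:
{"fn": "arm_command", "kwargs": {
  "xyz": [
    [0,0,0],
    [0,0,0],
    [0,0,0],
    [0,0,0],
    [0,0,0],
    [0,0,0],
    [0,0,0],
    [0,0,0]
  ],
  "turn": [
    [0,0,0],
    [0,0,0],
    [0,0,0],
    [0,0,0],
    [0,0,0],
    [0,0,0],
    [0,0,0],
    [0,0,0]
  ],
  "gripper": 1.5,
  "force": 30
}}

```text
t: 8.9
tool_pos: [0.5535, -0.2172, 0.2632]
orientation: [-2.476, -1.933, -0.0]
force: [0.9, 0.6, -0.5]
opening: 0.0281
```

Emit:
{"fn": "arm_command", "kwargs": {
  "xyz": [
    [0,0,0.5],
    [0,0,1.0],
    [0,0,1.5],
    [0,0,1.5],
    [0,0,1.5],
    [0,0,1.5],
    [0,0,1.0],
    [0,0,0.5],
    [0,0,0],
    [0,0,0]
  ],
  "turn": [
    [0,0,0],
    [0,0,0],
    [0,0,0],
    [0,0,0],
    [0,0,0],
    [0,0,0],
    [0,0,0],
    [0,0,0],
    [0,0,0],
    [0,0,0]
  ]
}}

```text
t: 10.15
tool_pos: [0.5534, -0.2172, 0.3525]
orientation: [-2.475, -1.933, 0.001]
force: [0.4, -0.4, -3.0]
opening: 0.028
```

Emit:
{"fn": "arm_command", "kwargs": {
  "xyz": [
    [0.04,1.5,0],
    [0.04,3.0,0],
    [0.04,4.0,0],
    [0.04,4.5,0],
    [0.04,4.5,0],
    [0.04,4.5,0],
    [0.04,4.5,0],
    [0.04,4.0,0],
    [0.04,3.0,0],
    [0.03,1.6,-1],
    [0,1.0,-1],
    [0,0,-1]
  ],
  "turn": [
    [0,0,0],
    [0,0,0],
    [0,0,0],
    [0,0,0],
    [0,0,0],
    [0,0,0],
    [0,0,0],
    [0,0,0],
    [0,0,0],
    [0,0,0],
    [0,0,0],
    [0,0,0]
  ]
}}

```text
t: 11.65
tool_pos: [0.5572, 0.1438, 0.3219]
orientation: [-2.476, -1.933, 0.002]
force: [0.5, -0.0, -2.2]
opening: 0.0275
```

Emit:
{"fn": "arm_command", "kwargs": {
  "xyz": [
    [0,0,-1],
    [0,0,0],
    [0,0,0],
    [0,0,0]
  ],
  "turn": [
    [0,0,0],
    [0,0,0],
    [0,0,0],
    [0,0,0]
  ]
}}

```text
t: 12.15
tool_pos: [0.5577, 0.1435, 0.3139]
orientation: [2.476, 1.933, 0.002]
force: [-0.1, -1.0, -2.5]
opening: 0.0279
```

```bash
python3 - <<'E'
from h import *
s=robot.read_state(); print(s["tool_pos"],s["orientation"],s["force"],s["opening"])
T=R.from_rotvec(s["orientation"]).as_matrix(); tip=np.array(s["tool_pos"])+.248*T[:,2]+[0,-.0015,0]; print(tip)
ims=[]
for n in ["scene","wrist","top"]:
    a=read_camera(n); W=world(a)
    print(n,"tip",pix(a,[tip]).round(1),"ring",pix(a,[[.5573,.1421,.022]]).round(1))
    if n!="top":
        c,r=pix(a,[tip])[0].astype(int) if n=="scene" else (280,280)
        h=60 if n=="scene" else 140
        c=np.clip(c,h,560-h); r=np.clip(r,h,420-h); print("crop origin",r-h,c-h)
        ims.append(cv2.resize(a["frame"][r-h:r+h,c-h:c+h,::-1],(400,400),interpolation=cv2.INTER_CUBIC))
cv2.imwrite("pics/g.png",np.hstack(ims))
E
```

```text
[0.55774331 0.14350298 0.31388743] [2.47622420e+00 1.93251266e+00 1.50785286e-03] [-0.05210665 -0.96247583 -2.53822956] 0.0278846062409942
[0.55801141 0.14204645 0.06588758]
scene tip [[401.9 244.3]] ring [[398.6 258.6]]
crop origin 184 341
wrist tip [[284.8 229.3]] ring [[283.5 212.8]]
crop origin 140 140
top tip [[161.9 213.1]] ring [[167.8 214.9]]
```

View pics/g.png

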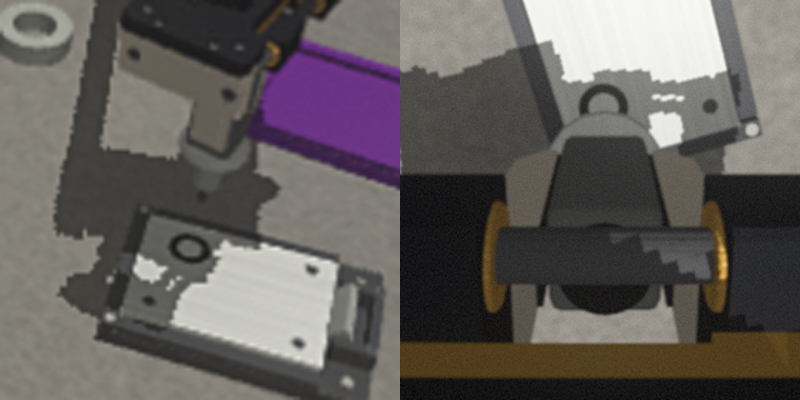

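In the scene crop the tip is at (202,200), as predicted, and the ring is at (190,247). The tip is over the ring to within about 1 mm and the probe is upright. Lowering, slowly at the end.

Emit:
{"fn": "arm_command", "kwargs": {
  "xyz": [
    [-0.05,0,-1],
    [0,0,-1],
    [0,0,-1],
    [0,0,-0.7],
    [0,0,-0.3],
    [0,0,0],
    [0,0,0]
  ],
  "turn": [
    [0,0,0],
    [0,0,0],
    [0,0,0],
    [0,0,0],
    [0,0,0],
    [0,0,0],
    [0,0,0]
  ]
}}

```text
t: 13.18
tool_pos: [0.5572, 0.1438, 0.2737]
orientation: [2.476, 1.933, 0.001]
force: [-0.3, 0.1, -1.1]
opening: 0.0278
```

Emit:
{"fn": "arm_command", "kwargs": {
  "xyz": [
    [0,0,-0.2],
    [0,0,-0.2],
    [0,0,-0.2],
    [0,0,0],
    [0,0,0]
  ],
  "turn": [
    [0,0,0],
    [0,0,0],
    [0,0,0],
    [0,0,0],
    [0,0,0]
  ]
}}

```text
t: 13.8
tool_pos: [0.5571, 0.1437, 0.2675]
orientation: [2.476, 1.933, 0.001]
force: [0.1, 0.1, 0.3]
opening: 0.028
```

```bash
python3 - <<'E'
from h import *
F=[]
for i in range(6):
    read_camera("top"); s=robot.read_state(); F.append(s["force"])
print(np.mean(F,0),np.std(F,0),s["tool_pos"])
E
```

```text
[0.40291768 0.19409715 0.20983602] [0.59050308 0.31889439 0.34543371] [0.55704376 0.14375425 0.26737841]
```

Spring force is about 2.6 N, so the tip is pushed in about 3 to 4 mm. Going 2.7 mm further.

Emit:
{"fn": "arm_command", "kwargs": {
  "xyz": [
    [0,0,-0.15],
    [0,0,-0.12],
    [0,0,0],
    [0,0,0],
    [0,0,0]
  ],
  "turn": [
    [0,0,0],
    [0,0,0],
    [0,0,0],
    [0,0,0],
    [0,0,0]
  ]
}}

```text
t: 14.72
tool_pos: [0.557, 0.1437, 0.2646]
orientation: [2.476, 1.933, 0.0]
force: [1.7, 0.5, 0.8]
opening: 0.0281
```

```bash
python3 - <<'E'
from h import *
F=[]
for i in range(10):
    a=read_camera("scene"); s=robot.read_state(); F.append(s["force"])
print(np.mean(F,0),np.std(F,0),s["tool_pos"],s["orientation"],s["t"],s["opening"])
print(pix(a,[[.5573,.1421,.022]]))
save(a,"i.png",(190,300,330,470),5)
b=read_camera("top"); W=world(b)
for q in ["holder","ring_gauge","control_box"]:
    d=spotter.masks_of(b,q)
    if d: print(q,d[0]["centre"],np.nanmedian(W[d[0]["pixels"]],0).round(3))
E
```

```text
[ 1.25455109 -0.00407242  0.55153726] [0.69846546 0.3228936  0.61152477] [0.55698381 0.14374155 0.26457081] [2.47619085e+00 1.93330900e+00 1.72345704e-04] 15.225 0.027907604810074833
[[398.64992278 258.64433506]]
holder [143.6, 228.0] [ 0.72  -0.008  0.037]
ring_gauge [299.4, 235.2] [ 0.364 -0.026  0.019]
control_box [207.7, 426.1] [ 0.564 -0.467  0.045]
```

View pics/i.png

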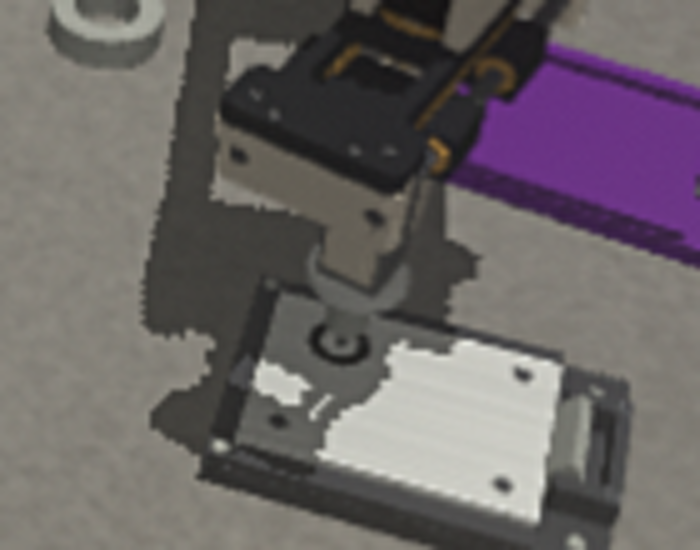

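Emit:
{"fn": "arm_command", "kwargs": {
  "xyz": [
    [0,0,-0.05],
    [0,0,0],
    [0,0,0],
    [0,0,0],
    [0,0,0],
    [0,0,0],
    [0,0,0],
    [0,0,0]
  ],
  "turn": [
    [0,0,0],
    [0,0,0],
    [0,0,0],
    [0,0,0],
    [0,0,0],
    [0,0,0],
    [0,0,0],
    [0,0,0]
  ]
}}

```text
t: 16.42
tool_pos: [0.5569, 0.1437, 0.264]
orientation: [-2.476, -1.933, -0.0]
force: [1.7, 0.2, 1.1]
opening: 0.0277
```

```bash
python3 - <<'E'
from h import *
s=robot.read_state(); print(s["tool_pos"],s["force"],s["opening"]); print(robot.close_job())
E
```

```text
[0.55694497 0.14374576 0.26404654] [1.73615458 0.24446597 1.1154345 ] 0.02770563536177884
the job is handed in; nothing more can be done
None
```

I handed the job in at 16.4 s. The plate is seated, and the gripper is holding the probe upright with its tip on the plate inside the dark ring.

- **Plate:** I pressed the raised edge with the closed fingers while the probe was still in its stand. Contact then went solid at 22.4 mm (14 N). A depth check afterwards showed the plate level at about 22.4 mm.
- **Probe:** The last picture, taken just before a final 0.5 mm press, showed the tip near the centre of the ring.
- **Tip travel:** Height puts the tip about 6 mm in. Spring force is about 3.4 N, which means roughly 6 mm. Just before the final press, the averaged force pointed to a bit less (4.9 mm) than the height did (about 5.5 mm).
- **Side force:** A small sideways force of about 1.7 N remained at the end.
- **Bystanders:** The tool holder, ring gauge and control box were still in place to within about 2 mm, which is as fine as the camera can tell.

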